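# Queue the parcels at the weighing place

### The job

Get the parcels queued at the packing bench: stand the blue-taped order squarely in the middle of the scale's platform, the brown carton on the left and the white one close to its right (left and right as you read the display; at most a finger's width between them), with the flat carton laid along the top of both so that it rests equally on each. Load the roller lane for the orders that come next: green-taped carton home against the end stop, yellow-taped carton right behind it. Set things on the scale gently, and leave the red-taped return, the blue bin and the tape dispenser where they are.

Things in the scene. Friction and masses are not known exactly. Their poses are not given: they have to be found in the camera images.
- brown_blue: Brown cardboard carton with blue tape, 58 mm (x) by 75 mm (y) by 65 mm high. Origin at the centre of its underside, z up; the tape runs along y over the top. Weighs 0.2 to 0.4 kg, loose on the bench.
- white_blue: White carton with blue tape, 58 mm (x) by 75 mm (y) by 65 mm high. Origin at the centre of its underside, z up; the tape runs along y over the top. Weighs 0.2 to 0.4 kg, loose on the bench.
- flat_blue: Flat brown carton with blue tape, 58 mm (x) by 120 mm (y) by 36 mm high. Origin at the centre of its underside, z up; tape along y. Weighs 0.13 to 0.25 kg, loose on the bench.
- green_box: Brown cardboard carton with green tape, 58 mm (x) by 75 mm (y) by 65 mm high. Origin at the centre of its underside, z up; the tape runs along y over the top. Weighs 0.2 to 0.4 kg, loose on the bench.
- yellow_box: Brown cardboard carton with yellow tape, 58 mm (x) by 75 mm (y) by 65 mm high. Origin at the centre of its underside, z up; the tape runs along y over the top. Weighs 0.2 to 0.4 kg, loose on the bench.
- scale: Fixed bench scale. Origin on the bench under the centre of its level steel platform, 170 mm (x) by 220 mm (y), top 42 mm above the bench. The display strip, lower than the platform, is on its -x side, turned to the robot (x -85 to -136 mm); +y is the left as one reads the display. The row of cartons stands along y.
- lane: Fixed roller lane, origin on the bench under its middle. Falls 0.14 rad to its +x; load at the upper end (x -85 mm), 75 mm side along x: cartons roll down in 2 s. Roller tops at z = 52 - 0.141 x mm; stop face at x = 124, 30 mm tall; rails 72 mm apart, 12 mm above rollers. Rest places: x 87, z 40 at the orange stop; x 12, z 50 behind it. Runs from x -160 (flared mouth) to 135, 105 mm wide.
- return_red: Brown cardboard carton with red tape, a returned parcel, 58 by 75 by 65 mm, origin at the centre of its underside. To be left alone.
- blue_bin: Small open blue plastic bin of white parts, 95 by 85 by 50 mm, origin at the centre of its underside. To be left alone.
- tape_dispenser: Black desk tape dispenser with an amber roll, 60 (x) by 120 (y) by 82 mm high, origin at the centre of its underside. To be left alone.

How it is judged:
At the end, for the whole second after the job is handed in: Brown and white 18-75 mm left/right of the scale's centre, gap under 25 mm; flat level on both, under 60 mm from each centre; all three within 20 mm fore/aft, 0.17 rad of square, upright. Green within 10 mm of its place at the stop, yellow within 13 mm of its place behind. All at rest (x of brown_blue in the frame of scale between -0.02 and 0.02 m and z of brown_blue in the frame of scale between 0.037 and 0.047 m and y of brown_blue in the frame of scale between 0.018 and 0.075 m and angle between each of brown_blue, white_blue, flat_blue's own z axis and vertical below 0.06 rad and angle between the y axis of each of brown_blue, white_blue, flat_blue and the y axis of scale, either way round below 0.17 rad and x of white_blue in the frame of scale between -0.02 and 0.02 m and z of white_blue in the frame of scale between 0.037 and 0.047 m and y of white_blue in the frame of scale between -0.075 and -0.018 m and x of flat_blue in the frame of scale between -0.02 and 0.02 m and z of flat_blue in the frame of scale between 0.102 and 0.112 m and horizontal distance between brown_blue and white_blue below 0.1 m and horizontal distance between flat_blue and brown_blue below 0.06 m and horizontal distance between flat_blue and white_blue below 0.06 m and x of green_box in the frame of lane between 0.0766 and 0.0966 m and y of green_box in the frame of lane between -0.015 and 0.015 m and z of green_box in the frame of lane between 0.0318 and 0.0478 m and angle between each of green_box, yellow_box's own z axis and vertical below 0.25 rad and x of yellow_box in the frame of lane between -0.0006 and 0.0254 m and y of yellow_box in the frame of lane between -0.015 and 0.015 m and z of yellow_box in the frame of lane between 0.0423 and 0.0583 m and linear speed of each of brown_blue, white_blue, flat_blue, green_box, yellow_box below 0.02 m/s); the robot touches nothing.
It fails at once if something dropped or pressed hard on the scale (over 40 N) (contact force between scale and anything else above 40 N).
It fails at once if part of the blue-taped order dropped (falls free at over 0.65 m/s, a drop of some 20 mm) ((linear speed of brown_blue above 0.65 m/s and contact force between brown_blue and the fingers below 0.05 N) or (linear speed of white_blue above 0.65 m/s and contact force between white_blue and the fingers below 0.05 N) or (linear speed of flat_blue above 0.65 m/s and contact force between flat_blue and the fingers below 0.05 N)).
It fails at once if the red-taped return, the bin or the tape dispenser disturbed (moved over 15 mm) (distance of any of return_red, blue_bin, tape_dispenser from where it was at the start of the episode above 0.015 m).
It also fails if it takes over 131 s, if anything falls off the work surface, if the arm or the gripper's body presses on something with over 40 N, if the wrist force passes 120 N, or if a joint passes its speed limit or range.

### The arm

A 7-joint arm with a two-finger parallel gripper is mounted at the origin on the work surface. World frame = base frame: x ahead of the robot, y to its left, z up, the work surface at z = 0. Lengths are in m, angles in rad, forces in N, time in s.
With the tool pointing down it reaches from about 0.4 to 0.85 m from the base axis. Payload 6.9 kg.
Tool frame: the origin (TCP) lies midway between the tips of the shut fingers; the grasp point (between the pads) lies behind it (ctrl.pinch_z is the z of the grasp point in the tool frame, in m); z points along the fingers, y is the line along which they close (so a half turn about z gives the same grasp; the last joint's range is limited). The gripper opens to 85 mm and grips with 20 to 120 N. Pads are 22 mm wide; open, the fingers measure 114 mm over their backs; the gripper's body (76 mm by 85 mm) begins 54 mm behind the grasp point. The pads swing forward as they close: fully open they stand 13 mm farther back than shut.
Start: joints at [1.22, 0.507, -0.238, 1.5, 0.126, 1.149, -0.155], TCP at [0.275, -0.561, 0.201] pointing down, gripper open.
Joint ranges: [-3.08, 3.08], [-0.24, 2.05], [-1.43, 1.35], [0, 2.5], [-1.52, 4.66], [0.17, 1.96], [-2.89, 2.89]. Speed limits (rad/s): [2.39, 2.39, 3.14, 3.14, 3.14, 3.14, 3.14].

### API

Orientations are given as a unit quaternion [w, x, y, z].
In Python, from station import ctrl, get_state, vision, ticket, models gives the robot as it stands. Calls block until the motion is done:
- ctrl.movep(position, orientation): joint-space move of the TCP to a pose.
- ctrl.movel(position, frame=None, max_speed=0.15): straight line of the TCP; frame=None keeps the orientation; max_speed is the mean speed in m/s.
- ctrl.set_joints(angles): joint-space move.
- ctrl.ungrasp() and ctrl.close_gripper(force=None): open the fingers fully, or close them until they stop; force is the grip in N (None keeps the last).
- ctrl.pause(seconds).
- ctrl.ik(position, orientation): joint angles nearest the present ones, or None.
- get_state(): the state.
- vision.grab_frame(name): name is "side" or "top"; returns (picture, depth): 480x640x3 uint8, blue, green, red; 480x640 float32, m along the optical axis (not along the pixel's ray), 0 where there is no reading.
- vision.camera_info(name): a dict with "mtx" (3x3 intrinsics, pixels), "R" (3x3) and "t" (3): a world point X has camera coordinates R X + t. Camera axes: x right, y down, z forward; pixel columns grow to the right and rows downward; lengths in m; the calibration is good to about 2 mm. A picture is of the moment at which its call begins. camera_info takes no time and is no camera call.
A pose or a line that the arm cannot do raises ctrl.Unreachable and nothing moves.
- ticket.close_job(): hands the job in; it is judged then, once.
Trained networks look in the newest picture that a camera, given by its name, has taken for a name from the list of things; names that differ only in an ending like _2 or _b are one class to them, and where a whole thing is asked for, a point or a joint stands for the part that bears it (a point fixed in the world has none). Each returns a list of dicts, best first, with "p" (0 to 1); they miss things now and then, are a little off and sometimes report something else, mostly with a low value. They report only what shows in the picture. A call takes as long as a camera call.
- models.recognise(camera, target): "point" ([column, row] in pixels, amid what is visible of it).
- models.masks_of(camera, target): "mask" (480x640 bool, what is visible of it) and "point" ([column, row] in pixels, amid what is visible of it).
The state is a dict: "time": time; "qpos": joint angles; "qd": joint speeds; "tau": joint torques, N m; "tcp_pos": TCP position; "eef_rot": TCP orientation; "contact_force": force on the tool from outside, world axes, zero at the start; "wrist_torque": the same for the moment, N m; "width": finger opening in m; "gripper_force": force on a finger pad.
Only numpy, scipy, OpenCV 4.12 (cv2) and the standard library are available. Lean on these libraries where they do the work, as an engineer would, in place of code of your own. Each camera call takes 0.05 s, during which the arm holds its last target. There are 200 camera calls.

## Working session

There is one attempt and no reset: what is moved stays moved. The work goes in short steps, each a Python script; the robot and the scene stay as the last script left them, time stands still between calls to the robot, and variables do not carry over. Pictures are saved under pics/ and viewed, at most 14 in all, crops included, and the job is handed in when it is done.

```bash
ls; mkdir -p pics
python3 - <<'E'
from station import ctrl,get_state,vision,ticket,models
import cv2,numpy as np
for n in("top","side"):
    p,d=vision.grab_frame(n); cv2.imwrite(f"pics/{n}0.png",p)
    c=vision.camera_info(n); print(n,c["mtx"].tolist(),np.round(-c["R"].T@c["t"],3),np.round(c["R"],3).tolist())
    for t in "brown_blue white_blue flat_blue green_box yellow_box scale lane return_red blue_bin tape_dispenser".split():
        print(t,[(np.round(r["point"]).astype(int).tolist(),round(r["p"],2)) for r in models.recognise(n,t)][:3])
print(ctrl.pinch_z,get_state())
E
```

```text
pics
top [[589.0881021705192, 0.0, 321.0892038908773], [0.0, 589.0881021705192, 233.8522595976103], [0.0, 0.0, 1.0]] [0.376 0.009 1.64 ] [[0.021, -1.0, 0.002], [-0.994, -0.021, -0.11], [0.11, 0.001, -0.994]]
brown_blue [([190, 222], 0.69)]
white_blue [([332, 276], 0.92)]
flat_blue [([458, 274], 0.85), ([188, 220], 0.32)]
green_box [([457, 220], 0.72)]
yellow_box [([191, 273], 0.55)]
scale [([376, 213], 0.78)]
lane [([274, 200], 0.64)]
return_red [([142, 309], 0.67)]
blue_bin [([328, 150], 0.62)]
tape_dispenser [([503, 317], 0.9), ([327, 149], 0.29), ([334, 277], 0.26)]
side [[600.3803678015769, 0.0, 321.2480537471856], [0.0, 600.3803678015769, 229.26750148978707], [0.0, 0.0, 1.0]] [-0.428  1.034  0.875] [[-0.73, -0.683, -0.012], [-0.341, 0.379, -0.861], [0.592, -0.625, -0.509]]
brown_blue [([204, 279], 0.82)]
white_blue [([359, 246], 0.66)]
flat_blue [([430, 201], 0.8)]
green_box [([389, 180], 0.64)]
yellow_box [([246, 305], 0.83)]
scale [([331, 208], 0.74)]
lane [([265, 235], 0.87)]
return_red [([264, 205], 0.7), ([232, 357], 0.56)]
blue_bin [([261, 207], 0.66)]
tape_dispenser [([484, 190], 0.95)]
-0.0187 {'time': 1.1, 'qpos': array([ 1.22049616,  0.50746543, -0.23760984,  1.50020422,  0.12569443,
        1.14889803, -0.15482015]), 'qd': array([ 0.00050066, -0.00021132, -0.00043877, -0.00052094,  0.0015303 ,
       -0.00068348,  0.0003544 ]), 'tau': array([ 1.60016452e-04, -6.20384073e+01, -2.18458749e+00, -2.49962461e+01,
        1.39682338e-02,  2.65127062e-03, -2.22109281e-05]), 'tcp_pos': array([ 0.27509193, -0.56119001,  0.20069533]), 'eef_rot': array([-5.67834393e-07,  9.74147171e-01,  2.25914340e-01,  7.94317097e-06]), 'contact_force': array([-0.8914184 , -0.72398489, -0.58493365]), 'wrist_torque': array([-0.02194022, -0.01087666, -0.02298307]), 'gripper_force': 0.0, 'width': 0.08572575815627201}
```

View pics/top0.png

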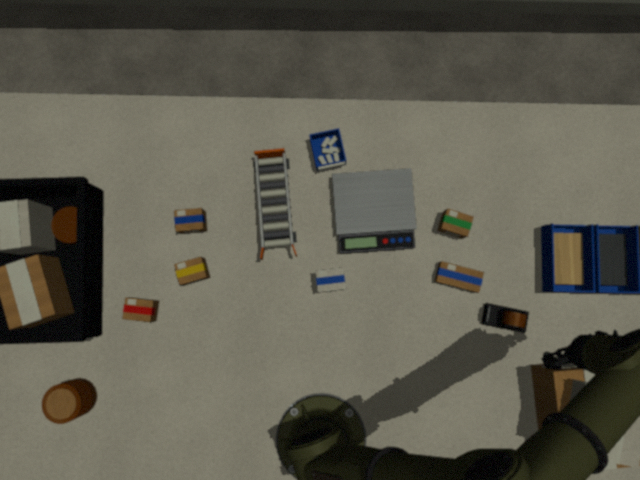

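View pics/side0.png

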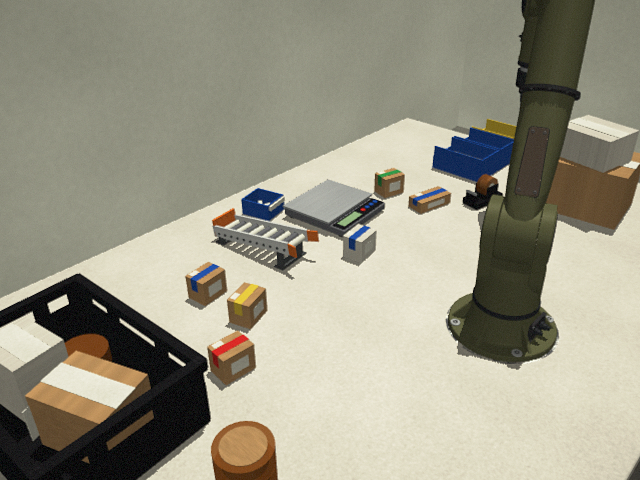

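```bash
cat > h.py <<'E'
from station import ctrl,get_state,vision,ticket,models
import cv2,numpy as np
def cloud(n="top",g=True):
    p,d=vision.grab_frame(n); c=vision.camera_info(n); K=c["mtx"]
    v,u=np.mgrid[:480,:640]
    X=np.stack([(u-K[0,2])/K[0,0]*d,(v-K[1,2])/K[1,1]*d,d],-1)
    return p,d,(X-c["t"])@c["R"]
def topfit(t,W,zmin,zmax,n="top"):
    """W=cloud; rect of points in height band within mask -> (cx,cy),(sides),yaw of LONG side axis"""
    m=models.masks_of(n,t)
    if not m: return None
    M=cv2.dilate(m[0]["mask"].astype(np.uint8),np.ones((5,5)))>0
    P=W[M&(W[...,2]>zmin)&(W[...,2]<zmax)]
    if len(P)<20: return None
    (c,s,a)=cv2.minAreaRect((P[:,:2]*1000).astype(np.float32))
    a=np.radians(a)
    if s[1]>s[0]: a+=np.pi/2; s=s[::-1]
    a=(a+np.pi/2)%np.pi-np.pi/2
    return np.round(c,1),np.round(s,1),round(a,3),round(float(np.median(P[:,2])),4),round(m[0]["p"],2),len(P)
E
python3 - <<'E'
from h import *
p,d,W=cloud()
for t in "brown_blue white_blue green_box yellow_box return_red".split(): print(t,topfit(t,W,.055,.08))
print("flat",topfit("flat_blue",W,.028,.045))
print("scale",topfit("scale",W,.035,.048))
print("lane",topfit("lane",W,.025,.09))
print("lane2",topfit("lane",W,.01,.12))
print("bin",topfit("blue_bin",W,.03,.07)); print("tape",topfit("tape_dispenser",W,.01,.1))
E
```

```text
brown_blue (array([582.9, 368.5]), array([77. , 59.2]), np.float64(-1.462), 0.0654, 0.93, 615)
white_blue (array([428.7, -17.7]), array([75.3, 57.9]), np.float64(-1.43), 0.0658, 0.58, 609)
green_box (array([ 339. , -488.1]), array([101.6,  48.8]), np.float64(1.377), 0.0706, 0.67, 290)
yellow_box (array([445.4, 358.3]), array([77.8, 58.8]), np.float64(-1.257), 0.0656, 0.95, 631)
return_red (array([338.8, 492.4]), array([78.6, 58.3]), np.float64(1.477), 0.0655, 0.9, 648)
flat (array([ 445.7, -369.8]), array([123.,  59.]), np.float64(1.327), 0.0361, 0.97, 946)
scale (array([ 622.6, -135.9]), array([221.3, 220.4]), np.float64(0.093), 0.0419, 0.72, 4731)
lane (array([632.7, 139.3]), array([300.6,  92.1]), np.float64(0.097), 0.0542, 0.63, 2675)
lane2 (array([641.6, 138.3]), array([316.4, 101. ]), np.float64(0.114), 0.0538, 0.63, 2726)
bin (array([790. ,  -3.8]), array([103.7,  85.4]), np.float64(0.23), 0.048, 0.7, 361)
tape (array([ 337.1, -497.3]), array([122.,  60.]), np.float64(1.388), 0.0316, 0.91, 984)
```

The top view shows every item with space around it: brown_blue (190,221), yellow (190,271), red (140,309), lane (272,205), scale (373,208), white (330,280), green (457,222), flat (459,276), dispenser (504,317) and bin (328,150). The green mask landed on the dispenser, so I'll refit green from a pixel window and get tighter fits for the scale and lane.

```bash
cat >> h.py <<'E'
def rect(P):
    (c,s,a)=cv2.minAreaRect((P[:,:2]*1000).astype(np.float32)); a=np.radians(a)
    if s[1]>s[0]: a+=np.pi/2; s=s[::-1]
    return np.round(c,1),np.round(s,1),round((a+np.pi/2)%np.pi-np.pi/2,3),len(P)
def win(W,u0,u1,v0,v1,z0,z1):
    P=W[v0:v1,u0:u1].reshape(-1,3); return P[(P[:,2]>z0)&(P[:,2]<z1)]
E
python3 - <<'E'
from h import *
p,d,W=cloud()
print("green",rect(win(W,430,490,195,245,.055,.08)))
for z in(.036,.038,.039,.04): print("scale",z,rect(win(W,325,422,160,265,z,.046)))
S=win(W,325,422,160,265,.005,.06); print(np.histogram(S[:,2],bins=np.arange(.004,.06,.004))[0])
L=win(W,245,302,140,268,.015,.12); print("lane",rect(L))
a=.095; R=np.array([[np.cos(a),np.sin(a)],[-np.sin(a),np.cos(a)]])
q=L[:,:2]@R.T
print("along",np.round(np.percentile(q[:,0],[0,1,50,99,100]),3))
for x in np.arange(q[:,0].min(),q[:,0].max(),.01):
    m=(q[:,0]>=x)&(q[:,0]<x+.01)
    if m.any(): print(round(x,3),np.round(q[m,1].min(),3),np.round(q[m,1].max(),3),np.round(L[m,2].max(),3),np.round(np.median(L[m,2]),3))
cv2.imwrite("pics/crop1.png",cv2.resize(p[135:270,235:425],None,fx=4,fy=4,interpolation=cv2.INTER_CUBIC))
E
```

```text
green (array([ 589.9, -357.1]), array([76.8, 58.7]), np.float64(1.275), 613)
scale 0.036 (array([ 641.1, -126.9]), array([252.6, 235. ]), np.float64(0.099), 4125)
scale 0.038 (array([ 641.1, -126.3]), array([251.2, 235.3]), np.float64(0.091), 3607)
scale 0.039 (array([ 644.9, -129.8]), array([250.9, 232.6]), np.float64(0.134), 3258)
scale 0.04 (array([ 644.6, -128.6]), array([249.6, 232.7]), np.float64(0.123), 2845)
[ 349   86   23   18   51  255  479  706 1280 2050 1246  326   39]
lane (array([633.4, 139.9]), array([300.3,  96.2]), np.float64(0.116), 2711)
along [0.493 0.507 0.657 0.79  0.794]
0.493 0.028 0.124 0.087 0.077
0.503 0.03 0.121 0.088 0.083
0.513 0.033 0.118 0.088 0.079
0.523 0.034 0.118 0.091 0.069
0.533 0.032 0.117 0.084 0.069
0.543 0.035 0.119 0.087 0.064
0.553 0.033 0.119 0.084 0.067
0.563 0.035 0.118 0.086 0.066
0.573 0.034 0.121 0.08 0.062
0.583 0.034 0.12 0.08 0.062
0.593 0.036 0.119 0.078 0.058
0.603 0.036 0.119 0.08 0.059
0.613 0.037 0.12 0.076 0.054
0.623 0.035 0.121 0.073 0.057
0.633 0.037 0.12 0.072 0.054
0.643 0.036 0.12 0.075 0.052
0.653 0.035 0.121 0.073 0.053
0.663 0.037 0.122 0.068 0.048
0.673 0.037 0.121 0.067 0.05
0.683 0.038 0.121 0.065 0.044
0.693 0.038 0.125 0.064 0.047
0.703 0.039 0.122 0.061 0.044
0.713 0.037 0.121 0.064 0.043
0.723 0.039 0.123 0.059 0.043
0.733 0.039 0.123 0.058 0.039
0.743 0.038 0.123 0.056 0.039
0.753 0.04 0.123 0.057 0.034
0.763 0.039 0.124 0.055 0.037
0.773 0.041 0.124 0.06 0.034
0.783 0.041 0.124 0.073 0.061
0.793 0.042 0.089 0.061 0.059
```

View pics/crop1.png

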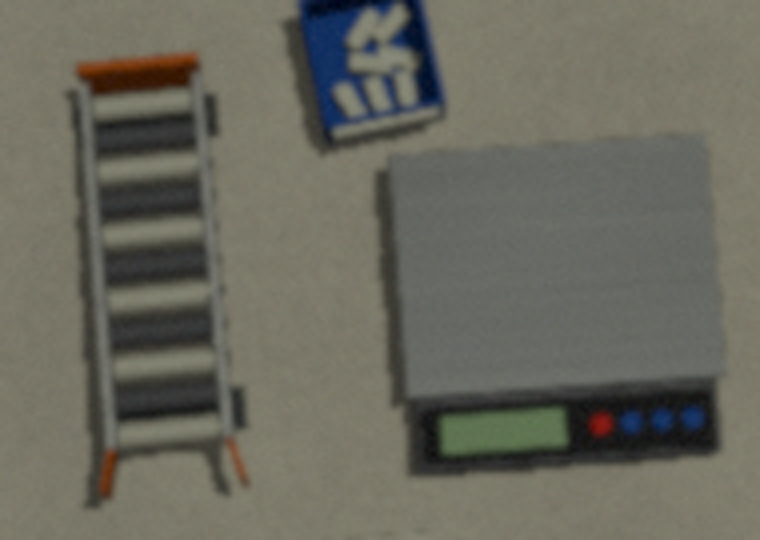

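The crop shows the platform corners at about (388,157), (708,133), (725,375) and (405,398). The lane's stop runs along (78,65)–(197,55), with the rails below it. I'll project these onto their known heights.

```bash
cat >> h.py <<'E'
def px2w(uv,z,n="top"):
    c=vision.camera_info(n); o=-c["R"].T@c["t"]; r=c["R"].T@np.linalg.inv(c["mtx"])@np.array([*uv,1.])
    return (o+r*(z-o[2])/r[2])
def q_of(yaw,k=0):  # tool y along box x axis (yaw)
    t=(yaw+(np.pi/2 if k==0 else -np.pi/2))/2; return np.array([0,np.cos(t),np.sin(t),0])
E
python3 - <<'E'
from h import *
f=lambda x,y,z: px2w((x/4+235-.375,y/4+135-.375),z)[:2]*1000
S=np.array([f(*c,.042) for c in((388,157),(708,133),(725,375),(405,398))]); print(np.round(S,1),S.mean(0))
print(rect(np.c_[S/1000,S[:,0]*0]))
# lane centreline from rail outer edges and stop top
for l,r,z in(((80,90),(208,90),.05),((105,440),(228,435),.078)):
    A,B=f(*l,z),f(*r,z); print("rail",A,B,(A+B)/2,np.hypot(*(A-B)))
print("stop back top",(f(78,65,.065)+f(197,55,.065))/2,"front bottom edge", (f(82,88,.06)+f(197,75,.06))/2)
p,d,W=cloud()
M=models.masks_of("top","scale")[0]["mask"]; M&=(p.astype(int).min(-1)>75)
print("scale grey",rect(np.array([px2w((u,v),.042) for v,u in np.argwhere(cv2.morphologyEx(M.astype(np.uint8),cv2.MORPH_OPEN,np.ones((9,9)))>0)])))
g=lambda x,y,yaw,z:[(k,None if (j:=ctrl.ik(np.array([x,y,z]),q_of(yaw,k))) is None else np.round(j,2)) for k in(0,1)]
for n,a in dict(green=(.59,-.357,-.296),lane=(.55,.13,.12-1.571),lane2=(.55,.13,.12+1.571),yellow=(.4454,.3583,.314),scale=(.64,-.13,.09),brown=(.583,.3685,.109),white=(.4287,-.0177,.14),flat=(.4457,-.3698,-.244)).items(): 
    for z in(.02,.25): print(n,z,g(*a,z))
E
```

```text
[[ 719.4  -15.2]
 [ 741.  -236. ]
 [ 572.8 -248.3]
 [ 552.4  -30. ]] [ 646.41015765 -132.39579628]
(array([ 646.7, -133. ]), array([222.7, 168.6]), np.float64(-1.478), 4)
rail [760.14650307 197.85492853] [762.0250911  109.72767934] [761.08579709 153.79130394] 88.14726963151381
rail [516.08354567 169.9819415 ] [521.14979518  88.23407666] [518.61667043 129.10800908] 81.90470248902318
stop back top [778.27202356 157.49110716] front bottom edge [764.53794916 156.12996544]Traceback (most recent call last):
  File "<stdin>", line 11, in <module>
  File "h.py", line 27, in px2w
    c=vision.camera_info(n); o=-c["R"].T@c["t"]; r=c["R"].T@np.linalg.inv(c["mtx"])@np.array([*uv,1.])
ValueError: time passes only in moves, steps and waits
```

```bash
cat >> h.py <<'E'
SC=(.6465,-.1325,.093); LN=(.644,.141,.11)
def inframe(F,x,y): c,s=np.cos(F[2]),np.sin(F[2]); return F[0]+c*x-s*y,F[1]+s*x+c*y
E
python3 - <<'E'
from h import *
def g(x,y,yaw,z):
    o=[]
    for k in(0,1):
        j=ctrl.ik(np.array([x,y,z]),q_of(yaw,k)); o.append(None if j is None else np.round(j,2).tolist())
    return o
for n,a in dict(green=(.59,-.357,-.296),lane=(*inframe(LN,-.083,0),.11-1.571),yellow=(.4454,.3583,.314),scale=SC,brown=(.583,.3685,.109),white=(.4287,-.0177,.14),flat=(.4457,-.3698,-.244)).items(): 
    for z in(.025,.25): print(n,z,g(*a,z))
E
```

```text
green 0.025 [[0.73, 0.79, -0.4, 1.51, 0.35, 0.92, -0.08], [0.33, 0.79, 0.34, 1.52, -0.31, 0.89, -2.67]]
green 0.25 [[0.75, 0.61, -0.48, 1.22, 0.27, 1.38, 0.0], [0.35, 0.6, 0.3, 1.22, -0.17, 1.35, -2.79]]
lane 0.025 [[-0.05, 0.64, -0.35, 1.84, 0.31, 0.71, -2.04], [0.28, 0.79, -0.95, 1.84, 0.8, 0.95, 0.65]]
lane 0.25 [[0.2, 0.46, -0.75, 1.54, 0.32, 1.26, -2.06], [0.38, 0.58, -1.13, 1.54, 0.53, 1.36, 0.88]]
yellow 0.025 [[-0.2, 0.76, -0.87, 1.85, 0.74, 0.89, -1.11], [-0.05, 0.93, -1.23, 1.85, 0.98, 1.13, 1.8]]
yellow 0.25 [[-0.08, 0.54, -1.06, 1.56, 0.48, 1.33, -0.89], [-0.02, 0.61, -1.22, 1.56, 0.58, 1.39, 2.16]]
scale 0.025 [[0.46, 0.77, -0.52, 1.6, 0.46, 0.9, -0.14], [0.04, 0.73, 0.21, 1.61, -0.19, 0.82, -2.71]]
scale 0.25 [[0.52, 0.59, -0.67, 1.31, 0.36, 1.36, -0.04], [0.11, 0.53, 0.1, 1.32, -0.05, 1.3, -2.84]]
brown 0.025 [[-0.19, 0.87, -0.78, 1.51, 0.67, 1.05, -1.03], [-0.04, 1.05, -1.23, 1.51, 1.01, 1.31, 1.88]]
brown 0.25 [[-0.05, 0.85, -1.34, 1.21, 0.82, 1.64, -1.1], [-0.07, 0.8, -1.23, 1.21, 0.74, 1.59, 2.1]]
white 0.025 [[0.37, 0.51, -0.56, 2.22, 0.53, 0.54, -0.45], [-0.62, 0.67, 0.95, 2.23, -0.9, 0.7, -2.02]]
white 0.25 [[0.68, 0.21, -0.85, 1.89, 0.18, 1.12, -0.1], [-0.89, 0.3, 1.16, 1.9, -0.3, 1.13, -2.62]]
flat 0.025 [[0.89, 0.65, -0.39, 1.83, 0.35, 0.73, 0.07], [0.46, 0.65, 0.3, 1.84, -0.28, 0.7, -2.46]]
flat 0.25 [[0.98, 0.42, -0.5, 1.54, 0.21, 1.23, 0.19], [0.47, 0.41, 0.28, 1.55, -0.12, 1.2, -2.62]]
```

```bash
cat >> h.py <<'E'
def pick(x,y,yaw,h=.025,F=40,up=.2):
    ctrl.ungrasp(); q=q_of(yaw)
    ctrl.movep(np.array([x,y,.15]),q); ctrl.movel(np.array([x,y,h]),max_speed=.12)
    ctrl.close_gripper(F); w=get_state()["width"]
    ctrl.movel(np.array([x,y,up]),max_speed=.12); s=get_state()
    print("pick w",round(w,4),round(s["width"],4),"t",round(s["time"],1),"f",np.round(s["contact_force"],1)); return s["width"]
def place(x,y,yaw,z,up=.2,h=.025,slow=.02,tilt=0):
    """z: height of underside at release"""
    q=q_of(yaw)
    ctrl.movep(np.array([x,y,up]),q); ctrl.movel(np.array([x,y,z+h+.02]),max_speed=.12)
    f0=get_state()["contact_force"]
    ctrl.movel(np.array([x,y,z+h]),max_speed=slow); ctrl.pause(.2)
    s=get_state(); print("place df",np.round(s["contact_force"]-f0,1),"err",np.round(s["tcp_pos"]-[x,y,z+h],4))
    ctrl.ungrasp(); ctrl.movel(np.array([x,y,up+.0]),max_speed=.15); print("t",get_state()["time"])
E
python3 - <<'E'
from h import *
w=pick(.4287,-.0177,.14)
if w>.045: place(*inframe(SC,0,-.0415),SC[2],.0435)
p,d=vision.grab_frame("top"); cv2.imwrite("pics/a1.png",p[120:360,150:550])
E
```

```text
pick w 0.0564 0.0564 t 7.3 f [ 0.5  0.6 -2.4]
place df [-0.1  0.   0.8] err [ 0.0001 -0.      0.0002]
t 12.2
```

View pics/a1.png

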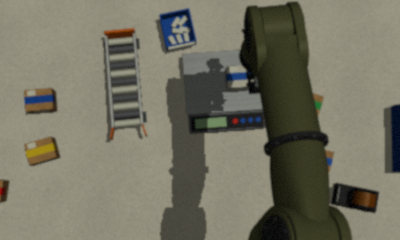

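White is standing on the platform near crop (238,76), partly hidden by the arm. Next is green to the lane.

Run:
```python
from h import *
w=pick(.5899,-.3571,-.296,up=.22)
if w>.045: place(*inframe(LN,-.083,0),LN[2]-np.pi/2,.073,up=.22)
ctrl.movep(np.array([.4454,.3583,.2]),q_of(.314)); 
p,d,W=cloud(); cv2.imwrite("pics/a2.png",p[120:360,150:550])
for t,b in(("white_blue",(.1,.115)),("green_box",(.09,.12)),("yellow_box",(.055,.08)),("brown_blue",(.055,.08))): print(t,topfit(t,W,*b))
```

```text
pick w 0.0565 0.0563 t 16.6 f [ 0.6  0.1 -3. ]
place df [ 0.5 -0.6  0.1] err [ 0.0001 -0.      0.0001]
t 22.15
white_blue (array([ 650.8, -172.7]), array([76.3, 59.1]), np.float64(-1.477), 0.1073, 0.75, 617)
green_box (array([738.9, 150.9]), array([78.2, 58.2]), np.float64(0.074), 0.1049, 0.97, 631)
yellow_box (array([476.4, 334.3]), array([32.1, 15.4]), np.float64(1.119), 0.0649, 0.64, 44)
brown_blue (array([583.3, 368.3]), array([77.4, 58.7]), np.float64(-1.452), 0.0658, 0.74, 611)
```

View pics/a2.png

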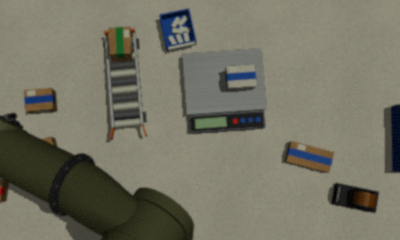

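Green is home against the orange stop at crop (120,42), and white is square on the platform at (240,76). Next are yellow, then brown.

Run:
```python
from h import *
w=pick(.4454,.3583,.314,up=.22)
if w>.045: place(*inframe(LN,-.085,0),LN[2]-np.pi/2,.073,up=.22)
w=pick(.5831,.3684,.114,up=.22)
if w>.045: place(*inframe(SC,0,.0415),SC[2],.0435,up=.22)
ctrl.movep(np.array([.4457,-.3698,.2]),q_of(-.244))
p,d,W=cloud(); cv2.imwrite("pics/a3.png",p[120:360,150:550])
for t,b in(("white_blue",(.1,.115)),("brown_blue",(.1,.115)),("green_box",(.09,.12)),("yellow_box",(.09,.13))): print(t,topfit(t,W,*b))
```

```text
pick w 0.0564 0.0564 t 27.3 f [ 0.3  0.6 -3.1]
place df [-0.2  0.6 -0.2] err [0.0001 0.     0.0001]
t 32.05
pick w 0.0564 0.0562 t 36.6 f [ 0.9  0.2 -3.1]
place df [-0.7 -0.7 -0.3] err [0.0001 0.     0.0002]
t 42.4583
white_blue (array([ 650. , -167.1]), array([87.8, 59.3]), np.float64(-1.457), 0.1073, 0.92, 638)
brown_blue (array([642.9, -90.6]), array([75.6, 59.3]), np.float64(-1.47), 0.1075, 0.81, 615)
green_box (array([737.6, 150.4]), array([84.9, 59.4]), np.float64(0.09), 0.1052, 0.68, 638)
yellow_box (array([667.5, 143.3]), array([85.5, 58.9]), np.float64(0.088), 0.1145, 0.72, 734)
```

View pics/a3.png

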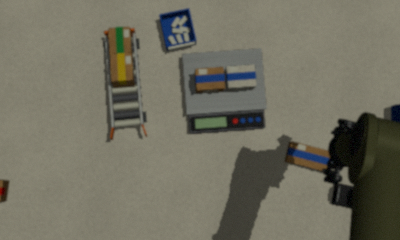

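Yellow sits right behind green, and brown and white are side by side in the middle of the platform. Now the flat carton.

Run:
```python
from h import *
w=pick(.4457,-.3698,-.244,h=.008,up=.22)
if w>.045: place(.6468,-.1320,SC[2]+.002,.1085,up=.26,h=.008)
ctrl.movep(np.array([.45,-.35,.25]),q_of(-.244)); ctrl.pause(.5)
p,d,W=cloud(); cv2.imwrite("pics/a4.png",p[120:360,150:550])
s,_,_2=cloud("side"); cv2.imwrite("pics/a5.png",cv2.resize(s[150:300,190:450],None,fx=3,fy=3))
print("flat",rect(win(W,330,420,170,260,.13,.16)),np.median(win(W,330,420,170,260,.13,.16)[:,2]))
for t,b in(("green_box",(.09,.12)),("yellow_box",(.09,.13))): print(t,topfit(t,W,*b))
```

```text
pick w 0.0001 0.0002 t 48.5 f [0.5 0.  0.5]
flat (array([0., 0.]), array([0., 0.]), np.float64(0.0), 0) nan
green_box (array([738.5, 150.9]), array([82.5, 59.1]), np.float64(0.102), 0.105, 0.61, 624)
yellow_box (array([667.7, 143.5]), array([85.1, 58.9]), np.float64(0.092), 0.1142, 0.76, 732)
  return _methods._mean(a, axis=axis, dtype=dtype,
  ret = ret.dtype.type(ret / rcount)
```

View pics/a4.png

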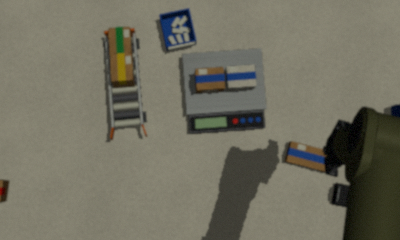

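View pics/a5.png

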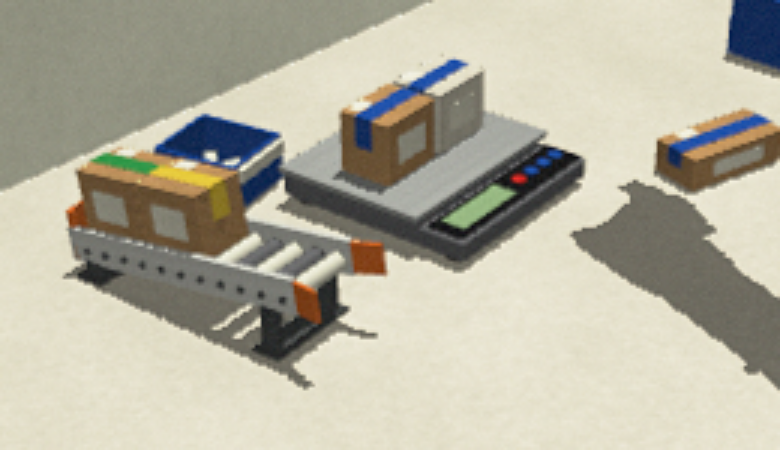

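The pick missed: the fingers shut on nothing and the flat carton still lies on the bench near crop (308,156). I'll move the arm clear and measure it again.

Run:
```python
from h import *
ctrl.ungrasp(); ctrl.movep(np.array([.50,-.0,.3]),q_of(0)); 
p,d,W=cloud(); cv2.imwrite("pics/a6.png",cv2.resize(p[230:350,410:570],None,fx=4,fy=4))
print("flat",topfit("flat_blue",W,.028,.045),rect(win(W,425,490,250,300,.028,.045)))
print("tape",topfit("tape_dispenser",W,.01,.1)); print(get_state()["time"])
```

```text
flat (array([ 445.7, -369.8]), array([121.4,  58.6]), np.float64(1.327), 0.0364, 0.63, 935) (array([ 445.7, -369.8]), array([121.4,  58.6]), np.float64(1.327), 935)
tape (array([ 337.4, -495.5]), array([128. ,  59.8]), np.float64(1.386), 0.0303, 0.71, 994)
51.7917
```

View pics/a6.png

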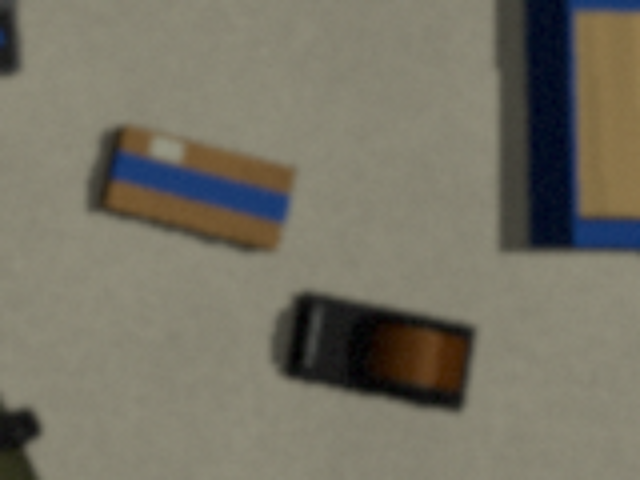

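The carton hasn't moved at all, so the open pads, which stand farther back, probably shut over its top. I'll go lower and take a close picture.

Run:
```python
from h import *
q=q_of(-.244); x,y=.4457,-.3698
ctrl.movep(np.array([x,y,.12]),q); ctrl.movel(np.array([x,y,.008]),max_speed=.1)
s=get_state(); print(s["tcp_pos"],s["contact_force"])
ctrl.movel(np.array([x,y,-.003]),max_speed=.02)
s=get_state(); print(s["tcp_pos"],s["contact_force"])
p,d=vision.grab_frame("side"); cv2.imwrite("pics/a7.png",cv2.resize(p[130:250,370:530],None,fx=4,fy=4))
ctrl.close_gripper(30); s=get_state(); print(s["width"],s["gripper_force"],s["contact_force"],s["time"])
```

```text
[ 0.44613173 -0.36999285  0.00860664] [-0.8350321  -0.71784915 -0.0317886 ]
[ 0.44575269 -0.36974745 -0.00302839] [-0.56386717 -0.30365044 -0.81729957]
0.056730073978199756 31.695669293403625 [-1.33491407 -0.05255176  4.74641909] 55.725
```

View pics/a7.png

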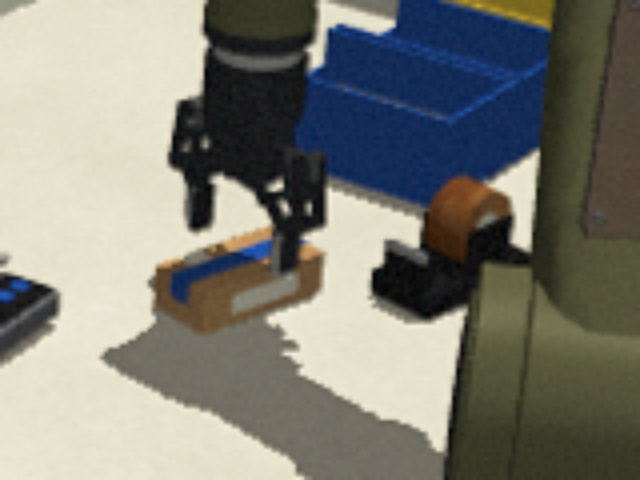

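The pads overlap only the upper part of the carton, but the grip holds (57 mm opening). I'll firm it up, lift a little and check.

Run:
```python
from h import *
x,y=.4457,-.3698
ctrl.close_gripper(60); ctrl.movel(np.array([x,y,.009]),max_speed=.03); ctrl.pause(.5)
s=get_state(); print(s["width"],s["gripper_force"],s["contact_force"],s["time"])
p,d=vision.grab_frame("side"); cv2.imwrite("pics/a8.png",cv2.resize(p[130:250,370:530],None,fx=4,fy=4))
```

```text
0.05526530764448959 63.545769453048706 [-0.05886213  0.04650173 -0.65119095] 56.9917
```

View pics/a8.png

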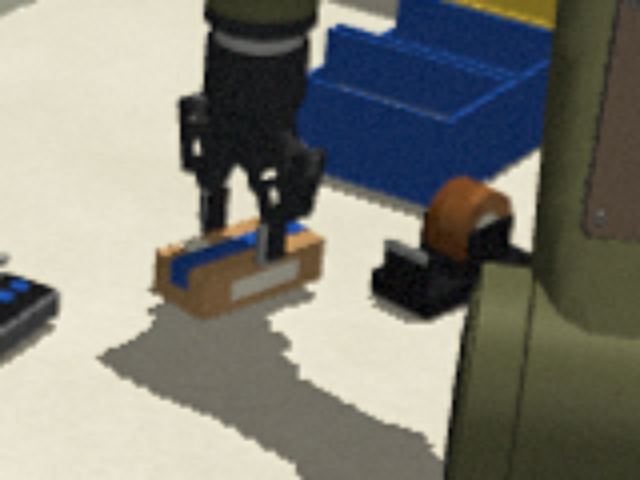

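Run:
```python
from h import *
x,y=.4457,-.3698
ctrl.movel(np.array([x,y,-.003]),max_speed=.02); ctrl.ungrasp()
ctrl.movel(np.array([x,y,-.008]),max_speed=.02); print(get_state()["contact_force"])
ctrl.close_gripper(40); s=get_state(); print(s["width"],s["contact_force"])
ctrl.movel(np.array([x,y,.008]),max_speed=.03); ctrl.pause(.5)
s=get_state(); print(s["width"],s["gripper_force"],s["contact_force"],s["time"])
p,d=vision.grab_frame("side"); cv2.imwrite("pics/a9.png",cv2.resize(p[130:250,370:530],None,fx=4,fy=4))
```

```text
[-0.08552867 -0.04702974 -0.32302285]
0.056950742551520515 [-1.24095287  0.63578246  3.84302935]
0.05668206674744956 42.80857443809509 [ 0.65138153 -1.11117811 -1.12216976] 60.1667
```

View pics/a9.png

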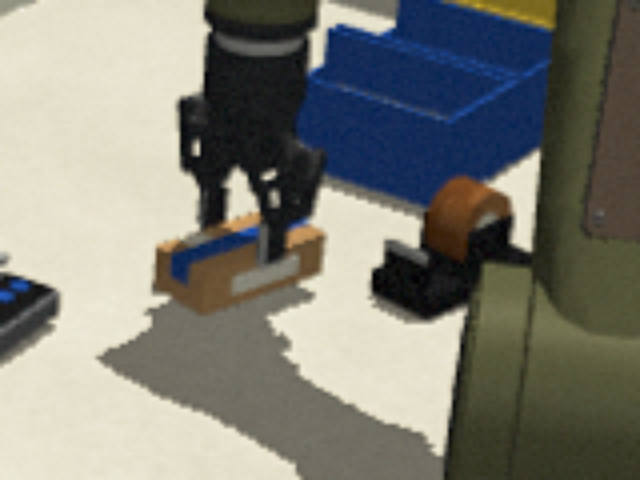

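The carton is level and clear of the bench. I'll carry it over and set it down in small steps, stopping on contact force.

Run:
```python
from h import *
x,y=.4457,-.3698; h=-.008
ctrl.movel(np.array([x,y,.24]),max_speed=.1)
X,Y=.6468,-.132; ctrl.movep(np.array([X,Y,.24]),q_of(SC[2]+.002)); print(get_state()["width"])
ctrl.movel(np.array([X,Y,.120+h]),max_speed=.08); ctrl.pause(.3); f0=get_state()["contact_force"][2]
for z in np.arange(.118,.1065,-.0015):
    ctrl.movel(np.array([X,Y,z+h]),max_speed=.015); ctrl.pause(.15)
    df=get_state()["contact_force"][2]-f0; print(round(z,4),round(df,2))
    if df>1.5: break
ctrl.ungrasp(); ctrl.movel(np.array([X,Y,.24]),max_speed=.1)
ctrl.movep(np.array([.45,-.35,.25]),q_of(-.244)); ctrl.pause(.5)
p,d,W=cloud(); cv2.imwrite("pics/b1.png",p[120:360,150:550])
P=win(W,330,420,170,260,.13,.16); print("flat",rect(P),np.median(P[:,2]))
A=np.c_[P[:,:2],np.ones(len(P))]; print("slope",np.linalg.lstsq(A,P[:,2],rcond=None)[0])
s=vision.grab_frame("side")[0]; cv2.imwrite("pics/b2.png",cv2.resize(s[150:300,190:450],None,fx=3,fy=3))
for t,b in(("green_box",(.09,.12)),("yellow_box",(.09,.13))): print(t,topfit(t,W,*b))
print(get_state()["time"])
```

```text
0.05678692309104983
0.118 -0.02
0.1165 -0.1
0.115 -0.41
0.1135 -0.38
0.112 0.11
0.1105 -0.2
0.109 -0.22
0.1075 -0.35
flat (array([ 647.5, -133. ]), array([121.3,  60.1]), np.float64(-1.458), 1078) 0.14330999901299463
slope [0.02168112 0.00363218 0.12975746]
green_box (array([737.9, 150.9]), array([85., 59.]), np.float64(0.107), 0.1053, 0.87, 633)
yellow_box (array([667.5, 143.3]), array([88.6, 58.6]), np.float64(0.09), 0.1143, 0.74, 731)
72.95
```

View pics/b2.png

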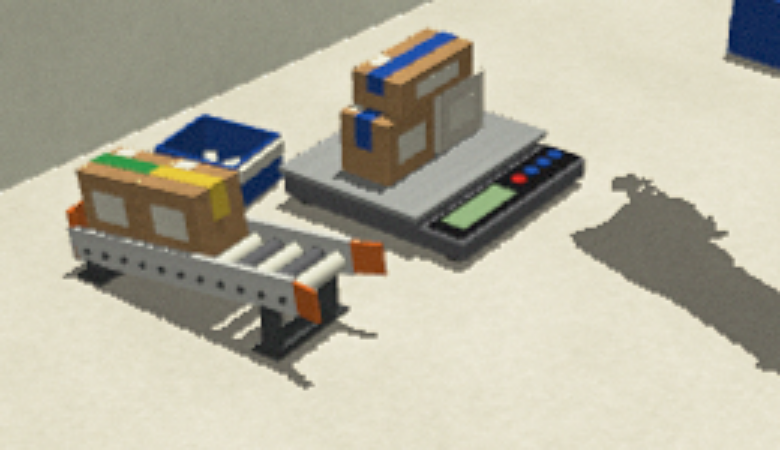

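The order is stacked level and centred on the scale, and green and yellow sit against each other at the stop. Nothing else has moved, so I'm handing in.

```bash
python3 -c "
from station import ticket; print(ticket.close_job())"
```

```text
the job is handed in; nothing more can be done
None
```

I handed the job in at about 73 s of the 131 s allowed: brown and white stand side by side mid-platform with the flat carton across both, green is at the lane's end stop with yellow right behind it, and the red return, bin and dispenser were left alone; the hand-in gave no pass/fail result.

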